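# Put the objective away under the flush sliding lid

## Task

Slide the case's flush lid fully open, stand the yellow-ringed microscope objective upright on the floor of the well with the lid still open, and then slide the lid fully shut over it. The lid has no handle and moves only when a fingertip presses down on it and drags it along, and it is a thin pane that cracks above 22 N, so press only as hard as it takes. Leave the other two objectives, the beaker and the slide box where they stand.

Things in the scene. Friction and masses are not known exactly. Their poses are not given: they have to be found in the camera images.
- case: white and black storage case, 148 (x) x 168 (y) x 70 mm tall, fixed to the bench; origin at the centre of its underside, z up. In its top a channel 124 mm wide (x) and 144 mm long (y) lies between 12 mm walls 70 mm high. Under the channel's -y half is the well, under its +y half a solid grey deck where the open lid parks. The robot may press it or its lid with at most 22 N
- lid (a joint): how far the lid is open, m: 0 shut (its middle 36 mm to the case's -y), 0.072 fully open (36 mm to +y); opens towards case +y, starts 0 to 5 mm open, stays where left. The lid is a plain blue pane 122 (x) x 71 (y) x 4 mm filling its half of the channel. Its middle is 0 to 8 mm below the walls' tops, out of level along y by up to 0.05 rad, differently each time, and gives 1 mm per 12 N
- well_floor (a point): centre of the well's floor, 6 mm above the bench; axes as the case, 36 mm to the -y of its middle. The well is 114 mm (x) x 72 mm (y). The lid moves only by friction under a pressed finger: it takes about 6 N sideways, so 7 to 12 N down as the grip varies; pressed too lightly the finger slips over it
- objective_yellow: the objective to put away: metal barrel with a YELLOW ring, diameter 28 mm up to 29 mm height, then a coloured shoulder ring (28 mm narrowing to 19 mm, 29 to 38 mm up) and a narrow nose, 42 mm tall in all, 120 g or so, standing loose on the bench nose up; origin at the centre of its underside, z up
- objective_red: bystander: the same with a RED ring, diameter 28 mm up to 29 mm height, then a coloured shoulder ring (28 mm narrowing to 19 mm, 29 to 38 mm up) and a narrow nose, 42 mm tall in all, 120 g or so, standing loose on the bench nose up; origin at the centre of its underside, z up
- objective_green: bystander: the same with a GREEN ring, diameter 28 mm up to 29 mm height, then a coloured shoulder ring (28 mm narrowing to 19 mm, 29 to 38 mm up) and a narrow nose, 42 mm tall in all, 120 g or so, standing loose on the bench nose up; origin at the centre of its underside, z up
- beaker: bystander: clear beaker, 68 mm across, 90 mm tall; origin under its centre
- slide_box: bystander: closed blue slide box with a black seam, 170 (x) x 85 (y) x 34 mm; origin under its centre
Mind the look-alikes: they are no part of the job. Leave any blue or pink look-alike of the objective_yellow alone.

How it is judged:
By the outcome, as a careful person would: the job done as asked, in the order asked, and still so for the second after the job is handed in, with the robot touching nothing.
It also fails if it takes over 72 s, if anything falls off the work surface, if the arm or the gripper's body presses on something with over 40 N, if the wrist force passes 120 N, or if a joint passes its speed limit or range.

## Robot

A 6-joint arm with a two-finger parallel gripper is mounted at the origin on the work surface. World frame = base frame: x ahead of the robot, y to its left, z up, the work surface at z = 0. Lengths are in mm, angles in rad, forces in N, time in s.
With the tool pointing down it reaches from about 350 to 975 mm from the base axis. Payload 7.1 kg.
Tool frame: the origin (TCP) lies midway between the tips of the shut fingers; the grasp point (between the pads) lies 19 mm behind it (ctrl.tcp_to_grasp is the distance from the TCP to the grasp point, in mm); z points along the fingers, y is the line along which they close (so a half turn about z gives the same grasp; the last joint's range is limited). The gripper opens to 88 mm and grips with 3 to 60 N. Pads are 20 mm wide; open, the fingers measure 115 mm over their backs; the gripper's body (75 mm by 178 mm) begins 61 mm behind the grasp point.
Start: joints at [-1.221, 0.423, 1.63, -0, 1.089, -0.019], TCP at [225.326, -582.951, 187.675] pointing down, gripper open.
Joint ranges: [-3, 3], [-0.9, 2.11], [0.09, 2.58], [-1.31, 4.45], [0.11, 2.69], [-2.54, 2.54]. Speed limits (rad/s): [2.39, 2.39, 3.01, 3.14, 3.14, 3.14].

## Interface

Orientations are given as a rotation vector (axis times angle).
In Python, from workcell import get_obs, cams, ticket, boxes_of, ctrl gives the robot as it stands.
- The arm moves only by the shell command python3 -m creep 'ROWS' [OPENING]. ROWS is JSON, one flat list of numbers, 4 for each row, row after row: the shift along the world's x, y, z in m, then the turn about the world's z in rad. In form: [tx, ty, tz, spin, tx, ty, tz, spin, ...]. A call has 1 to 10 rows; each row is the pose to reach, as a shift and turn from the pose commanded when the call began; what a row does not reach only later rows make up. A row lasts 1/12 s, in which the tool goes at most 41.7 mm and 7.16 degrees, less where a joint would pass 70% of its speed; a pose out of reach is approached as far as the arm can. A call with a gripper value outside its range is refused whole. OPENING is the opening, from 0 (shut) to 1 (fully open), set as the call begins (- or left out, the last holds). The fingers move at their own pace and stop on an object; the grip force is fixed at half the most. Time passes only in rows, so rows that repeat a pose let the fingers close. It gives the time, the measured TCP pose, the force, the opening and the grip force at its end, in the units of the state.
- get_obs(): the state, without advancing time (a new reading comes with each control period).
- cams.get_image(name): name is "scene" or "top"; returns (picture, depth): 480x640x3 uint8, red, green, blue; 480x640 float32, mm along the optical axis (not along the pixel's ray), 0 where there is no reading.
- cams.get_calibration(name): a dict with "mtx" (3x3 intrinsics, pixels), "D" ([k1, k2, p1, p2, k3] as OpenCV has them; the pictures are not rectified), "R" (3x3) and "t" (3): a world point X has camera coordinates R X + t. Camera axes: x right, y down, z forward; pixel columns grow to the right and rows downward; lengths in mm; the calibration is good to about 2 mm. A picture is of the moment at which its call begins. get_calibration takes no time and is no camera call.
- ticket.close_job(): hands the job in; it is judged then, once.
Trained networks look in the newest picture that a camera, given by its name, has taken for a name from the list of things; names that differ only in an ending like _2 or _b are one class to them, and where a whole thing is asked for, a point or a joint stands for the part that bears it (a point fixed in the world has none). Each returns a list of dicts, best first, with "score" (0 to 1); they miss things now and then, are a little off and sometimes report something else, mostly with a low value. They report only what shows in the picture. A call takes as long as a camera call. They do not tell look-alikes from the thing itself.
- boxes_of(camera, target): "centre" ([column, row] in pixels, amid what is visible of it).
The state is a dict: "t": time; "qpos": joint angles; "qvel": joint speeds; "joint_torque": joint torques, N m; "ee_pos": TCP position; "orientation": TCP orientation; "ft_force": force on the tool from outside, world axes, zero at the start; "moment": the same for the moment, N m; "width": finger opening in mm; "grasp_force": force on a finger pad.
Only numpy, scipy, OpenCV 4.12 (cv2) and the standard library are available. Lean on these libraries where they do the work, as an engineer would, in place of code of your own. Each camera call takes 0.05 s, during which the arm holds its last target. There are 200 camera calls.

## Working session

There is one attempt and no reset: what is moved stays moved. The work goes in short steps, Python scripts to look and compute and a shell command to move; the robot and the scene stay as the last step left them, time stands still between calls to the robot, and variables do not carry over. Pictures are saved under pics/ and viewed, at most 10 in all, crops included, and the job is handed in when it is done.

```bash
mkdir -p pics; cat > h.py <<'E'
import numpy as np, cv2
from workcell import get_obs, cams, ticket, boxes_of, ctrl
def shot(n,fn=None):
    im,d=cams.get_image(n)
    if fn: cv2.imwrite('pics/'+fn,cv2.cvtColor(im,cv2.COLOR_RGB2BGR))
    return im,d
def world(n,d,px):
    c=cams.get_calibration(n); px=np.array(px,float).reshape(-1,1,2)
    u=cv2.undistortPoints(px,np.array(c['mtx']),np.array(c['D'])).reshape(-1,2)
    out=[]
    for (a,b),p in zip(u,px.reshape(-1,2)):
        i,j=int(round(p[1])),int(round(p[0])); w=d[max(i-1,0):i+2,max(j-1,0):j+2]; w=w[w>0]
        z=np.median(w) if len(w) else np.nan
        out.append(np.array(c['R']).T@(np.array([a*z,b*z,z])-np.array(c['t'])))
    return np.array(out)
def atz(n,px,h):
    c=cams.get_calibration(n); R=np.array(c['R']);t=np.array(c['t'])
    u=cv2.undistortPoints(np.array(px,float).reshape(-1,1,2),np.array(c['mtx']),np.array(c['D'])).reshape(-1,2)
    o=-R.T@t; r=np.c_[u,np.ones(len(u))]@R
    return o+r*((h-o[2])/r[:,2])[:,None]
E
python3 - <<'E'
from h import *
for n in('top','scene'):
    im,d=shot(n,n+'1.png')
    for k in ['case','lid','objective_yellow','objective_red','beaker','slide_box']:
        for b in boxes_of(n,k)[:4]:
            print(n,k,np.round(b['centre']),round(b['score'],2),np.round(world(n,d,b['centre'])[0]))
o=get_obs();print(o)
E
```

```text
top case [271. 236.] 0.68 [546. 118.  69.]
top lid [284. 230.] 0.82 [557.  90.  68.]
top objective_yellow [356. 309.] 0.74 [396. -57.  43.]
top objective_yellow [353. 272.] 0.54 [473. -53.  33.]
top objective_yellow [357. 235.] 0.47 [552. -63.  37.]
top objective_yellow [387. 270.] 0.45 [ 476. -123.   41.]
top objective_red [397. 202.] 0.47 [ 620. -148.   38.]
top beaker [465. 193.] 0.61 [ 646. -303.    2.]
top slide_box [153. 264.] 0.95 [494. 367.  34.]
top slide_box [356. 271.] 0.4 [475. -59.  41.]
scene case [377. 266.] 0.72 [591. 105.  67.]
scene lid [359. 256.] 0.74 [559.  84.  69.]
scene lid [267. 264.] 0.62 [489. -62.  25.]
scene objective_yellow [231. 268.] 0.92 [ 489. -126.   29.]
scene objective_yellow [265. 237.] 0.82 [413. -57.  29.]
scene objective_yellow [268. 264.] 0.66 [489. -62.  25.]
scene objective_yellow [269. 294.] 0.55 [573. -71.  31.]
scene objective_red [228. 331.] 0.68 [ 642. -144.   34.]
scene beaker [134. 332.] 0.84 [ 664. -272.   82.]
scene beaker [186. 267.] 0.38 [ 468. -203.   31.]
scene slide_box [495. 232.] 0.86 [512. 359.  34.]
{'t': 0.7, 'qpos': array([-1.22102299e+00,  4.23032440e-01,  1.62985514e+00,  5.20656982e-06,
        1.08862061e+00, -1.90207392e-02]), 'qvel': array([-0.00013575, -0.00232734, -0.00046383, -0.00112422,  0.00106766,
       -0.00086589]), 'joint_torque': array([-1.95776112e-03, -5.44434321e+01, -2.74008608e+01,  6.41330145e-02,
        1.68541668e-02, -1.68951811e-05]), 'ee_pos': array([ 225.32480057, -582.98424326,  187.73493794]), 'orientation': array([3.08825273e+00, 5.76004179e-01, 2.89877882e-05]), 'ft_force': array([-0.00893621,  0.12719163, -0.80306965]), 'moment': array([0.01004804, 0.02288195, 0.0533135 ]), 'grasp_force': 0.0, 'width': 87.95201594819355}
```

```bash
python3 - <<'E'
import cv2
a=cv2.imread('pics/top1.png')[170:330,230:430]
b=cv2.imread('pics/scene1.png')[200:360,170:430]
cv2.imwrite('pics/c_top.png',cv2.resize(a,None,fx=3.7,fy=3.7,interpolation=2))
cv2.imwrite('pics/c_scene.png',cv2.resize(b,None,fx=3,fy=3,interpolation=2))
E
```

```text
(no output)
```

View pics/c_top.png

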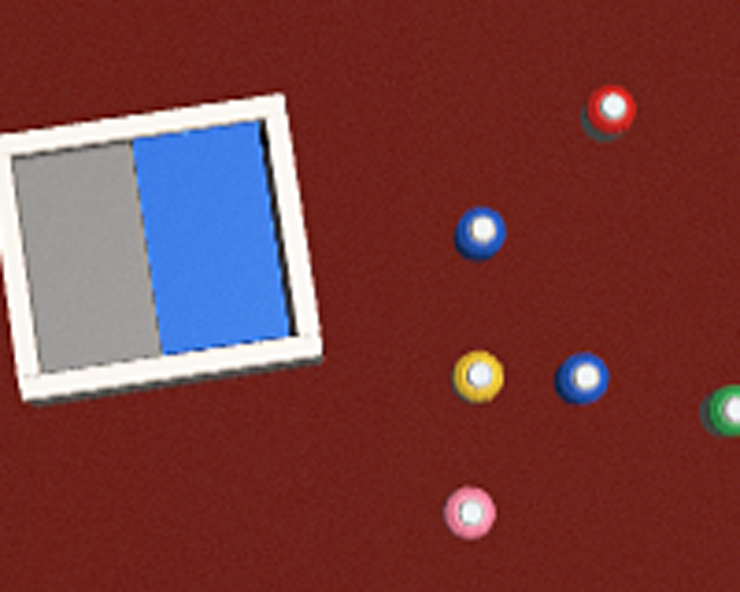

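View pics/c_scene.png

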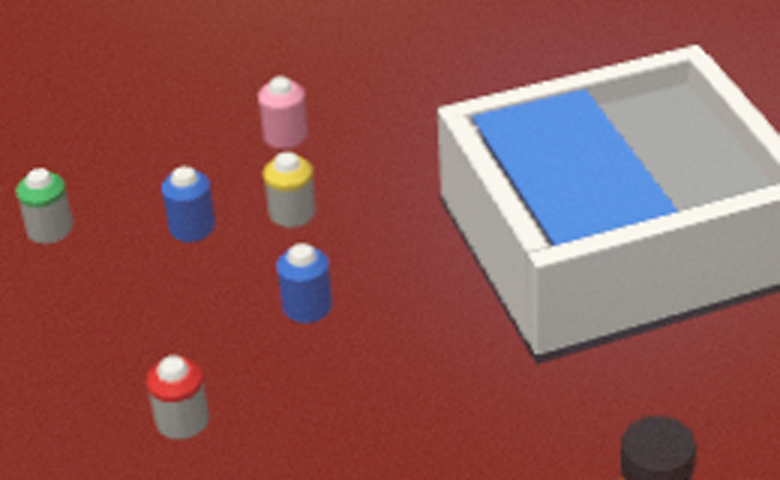

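Candidates in the top picture are yellow ring with grey barrel (360,272), all-blue (360,232) and (388,272), all-pink (357,309), red (395,199) and green (428,281). I choose the yellow ring at (360,272); in the scene crop it is at about (266,262), with a metal barrel. The lid is on the case's right (world -y) half and nearly shut, and the case is yawed about +8°.

```bash
python3 - <<'E'
from h import *
from scipy import ndimage as nd
im=cv2.cvtColor(cv2.imread('pics/top1.png'),cv2.COLOR_BGR2HSV)
_,d=cams.get_image('top')
H,S,V=[im[...,i].astype(int) for i in range(3)]
def blob(m,near):
    l,n=nd.label(m); i=l[near[1]-4:near[1]+5,near[0]-4:near[0]+5]; i=np.bincount(i[i>0]).argmax()
    return l==i
for k,m,near,h in [('yellow',(H>18)&(H<32)&(S>120)&(V>110),(360,275),33.5),('lid',(H>100)&(H<120)&(S>110)&(V>130),(284,232),66)]:
    b=blob(m,near); ys,xs=np.nonzero(b); print(k,xs.mean(),ys.mean(),b.sum())
    if k=='yellow':
        hull=cv2.convexHull(np.c_[xs,ys].astype(np.int32)); c,r=cv2.minEnclosingCircle(hull); print(c,r,atz('top',[c],31))
    else:
        w=world('top',d,np.c_[xs,ys]); p=atz('top',np.c_[xs,ys],66)[:,:2]
        A=np.c_[w[:,:2]-w[:,:2].mean(0),np.ones(len(w))];print('plane',np.linalg.lstsq(A,w[:,2],rcond=None)[0],np.median(w[:,2]))
        print('lidrect',cv2.minAreaRect(p.astype(np.float32)), p.mean(0))
m=(S<45)&(V>190); b=blob(m,(270,181+15) if 0 else (308,240)); ys,xs=np.nonzero(b)
p=atz('top',np.c_[xs,ys],70)[:,:2]; w=world('top',d,np.c_[xs,ys])
print('rim',b.sum(),np.percentile(w[:,2],[10,50,90])); k=(w[:,2]>60)
print(cv2.minAreaRect(p[k].astype(np.float32)))
g=(S<40)&(V>110)&(V<180); b=blob(g,(252,238));ys,xs=np.nonzero(b);print('deck',b.sum(),np.median(world('top',d,np.c_[xs,ys])[:,2]))
E
```

```text
yellow 358.8061224489796 271.4591836734694 98
(359.0, 271.5) 6.800835609436035 [[474.16661618 -65.43139785  31.        ]]
lid 286.4045053868756 233.9201762977473 2042
plane [ 7.53382808e-04 -1.68925835e-02  6.77340805e+01] 67.81797029864194
lidrect ((550.8980712890625, 85.49609375), (122.29169464111328, 71.02002716064453), 8.089442253112793) [550.47890084  85.55448085]
rim 1667 [67.43946101 69.40304228 70.68940319]
((545.9930419921875, 116.87664031982422), (148.27976989746094, 167.10231018066406), 8.159455299377441)
deck 1938 51.66146440231118
```

```bash
python3 -m creep '[0.326,0.669,-0.067,1.344,0.326,0.669,-0.067,1.344,0.326,0.669,-0.067,1.344,0.326,0.669,-0.067,1.344,0.326,0.669,-0.067,1.344,0.326,0.669,-0.067,1.344,0.326,0.669,-0.067,1.344,0.326,0.669,-0.067,1.344,0.326,0.669,-0.067,1.344,0.326,0.669,-0.067,1.344]' 0; python3 -c "
from h import *;print(get_obs())"
```

```text
t: 1.58
ee_pos: [407.8, -208.2, 150.5]
orientation: [2.16, 2.28, 0.0]
ft_force: [1.0, -0.3, 0.0]
width: 24.4
grasp_force: 0.0
{'t': 1.5833, 'qpos': array([-4.98007976e-01,  2.31561711e-01,  2.01978083e+00,  2.18535816e-05,
        8.89346302e-01, -5.51861504e-01]), 'qvel': array([ 1.08377434e+00,  3.31047220e-02,  8.40538203e-02,  2.72136047e-04,
       -1.29220122e-01, -4.14236070e-01]), 'joint_torque': array([-7.24465013e+00, -3.93828213e+01, -2.13493127e+01,  7.30501895e-03,
        4.20569591e-01,  5.20013273e-01]), 'ee_pos': array([ 407.75413931, -208.15165336,  150.48363735]), 'orientation': array([2.16024518e+00, 2.27979955e+00, 3.91275571e-04]), 'ft_force': array([ 0.96455975, -0.28668449,  0.00786037]), 'moment': array([ 0.00896819, -0.11235408, -0.01451302]), 'grasp_force': 0.0, 'width': 24.367220026607406}
```

```bash
python3 -m creep '[0.143,0.294,-0.03,0.087,0.143,0.294,-0.03,0.087,0.143,0.294,-0.03,0.087,0.143,0.294,-0.03,0.087,0.143,0.294,-0.03,0.087,0.143,0.294,-0.03,0.087,0.143,0.294,-0.03,0.087,0.143,0.294,-0.03,0.087,0.143,0.294,-0.03,0.087,0.143,0.294,-0.03,0.087]' 0
```

```text
t: 2.42
ee_pos: [550.5, 85.8, 120.0]
orientation: [-2.063, -2.37, 0.0]
ft_force: [-1.1, -0.5, -0.9]
width: 0.4
grasp_force: 0.0
```

```bash
python3 -m creep '[0,0,-0.03,0,0,0,-0.045,0,0,0,-0.048,0,0,0,-0.048,0,0,0,-0.048,0]'; python3 -m creep '[0,0,-0.001,0,0,0,-0.002,0,0,0,-0.002,0]'
```

```text
t: 2.83
ee_pos: [550.2, 83.3, 73.0]
orientation: [2.068, 2.365, 0.0]
ft_force: [0.4, 0.2, 0.1]
width: 0.1
grasp_force: 0.0
t: 3.08
ee_pos: [550.6, 84.0, 71.1]
orientation: [2.066, 2.365, 0.002]
ft_force: [-0.4, 0.1, -0.0]
width: 0.8
grasp_force: 0.0
```

```bash
python3 -m creep '[0,0,-0.0005,0,0,0,-0.001,0,0,0,-0.001,0]'
```

```text
t: 3.33
ee_pos: [550.1, 84.1, 69.4]
orientation: [2.066, 2.366, 0.0]
ft_force: [-0.9, -0.1, 0.4]
width: 0.5
grasp_force: 0.0
```

```bash
for i in 1; do python3 -m creep '[0,0,-0.0005,0,0,0,-0.001,0,0,0,-0.001,0]'|sed -n '2p;4p'; done; python3 -m creep '[0,0,-0.0005,0,0,0,-0.0005,0]'|sed -n '2p;4p'; python3 -m creep '[0,0,-0.0005,0,0,0,-0.0005,0]'|sed -n '2p;4p'
```

```text
ee_pos: [550.0, 84.1, 68.2]
ft_force: [0.2, -0.3, 0.2]
ee_pos: [550.0, 84.1, 67.7]
ft_force: [0.2, 0.4, -0.4]
ee_pos: [550.1, 84.1, 67.2]
ft_force: [-1.3, -0.4, 0.9]
```

```bash
python3 -m creep '[0,0,-0.0005,0,0,0,-0.0005,0]'|sed -n '2p;4p'; python3 -m creep '[0,0,-0.0004,0,0,0,-0.0004,0]'|sed -n '2p;4p'
```

```text
ee_pos: [550.1, 84.1, 66.8]
ft_force: [0.0, -0.4, -1.1]
ee_pos: [550.1, 84.1, 66.4]
ft_force: [-0.5, -0.2, -0.5]
```

```bash
python3 -m creep '[0,0,-0.0005,0,0,0,-0.0005,0]'|sed -n '2p;4p'; python3 -m creep '[0,0,-0.0005,0,0,0,-0.0005,0]'|sed -n '2p;4p'
```

```text
ee_pos: [550.1, 84.1, 65.9]
ft_force: [1.3, 1.2, 0.1]
ee_pos: [550.0, 84.1, 65.3]
ft_force: [-0.3, -0.0, 0.1]
```

```bash
python3 -m creep '[0,0,-0.0004,0,0,0,-0.0004,0]'|sed -n '2p;4p'
```

```text
ee_pos: [550.1, 84.1, 64.9]
ft_force: [0.2, 0.1, 0.3]
```

```bash
python3 -m creep '[0,0,-0.0005,0,0,0,-0.0005,0]'|sed -n '2p;4p'; python3 -m creep '[0,0,-0.0005,0,0,0,-0.0005,0]'|sed -n '2p;4p'
```

```text
ee_pos: [550.1, 84.1, 64.4]
ft_force: [-0.2, -0.2, 0.4]
ee_pos: [550.1, 84.1, 63.9]
ft_force: [0.1, 0.7, -0.5]
```

```bash
python3 -m creep '[0,0,-0.0005,0,0,0,-0.0005,0]'|sed -n '2p;4p'
```

```text
ee_pos: [550.1, 84.1, 63.4]
ft_force: [0.0, 0.4, -0.2]
```

```bash
python3 - <<'E'
from h import *
im,d=shot('scene'); cv2.imwrite('pics/s2.png',cv2.resize(cv2.cvtColor(im,cv2.COLOR_RGB2BGR)[150:340,280:500],None,fx=3,fy=3))
b=cv2.cvtColor(im,cv2.COLOR_RGB2HSV);m=(b[...,0]>100)&(b[...,0]<120)&(b[...,1]>110)&(b[...,2]>130)
m[:, :310]=0;m[:,440:]=0
ys,xs=np.nonzero(m);w=world('scene',d,np.c_[xs,ys]);w=w[abs(w[:,2]-66)<8]
c=np.array([545.99,116.88]);ay=np.array([-.142,.99]);cy=(w[:,:2]-c)@ay
print(len(w),np.polyfit(cy,w[:,2],1),np.percentile(w[:,2],[10,50,90]))
r=world('scene',d,[(356,279),(460,210),(330,240)]);print(r)
print(get_obs()['ft_force'])
E
```

```text
1798 [-9.08627301e-03  6.78767596e+01] [67.4328128  68.18760987 68.93141178]
[[612.50121872  63.51077368  68.22672171]
 [424.21337752 326.60347954  32.19278724]
 [504.1109177   46.96132333  68.59652233]]
[ 0.45431597 -0.4856202   0.1788682 ]
```

View pics/s2.png

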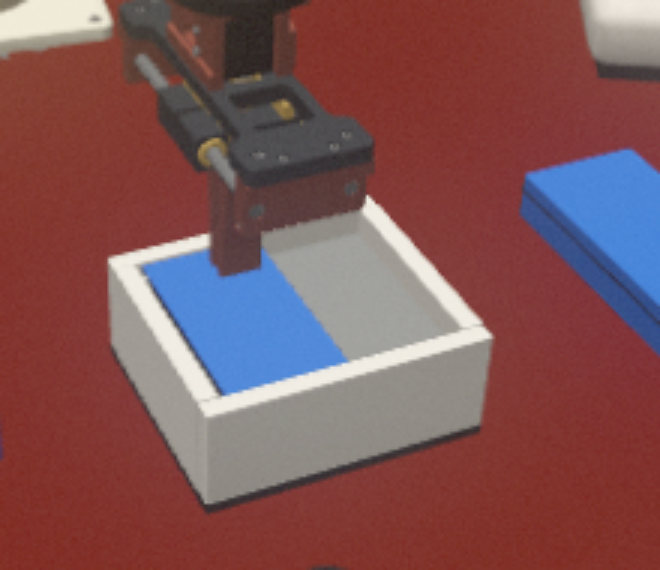

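```bash
python3 - <<'E'
from h import *
from scipy.spatial.transform import Rotation
im,d=shot('scene')
c=cams.get_calibration('scene');R=np.array(c['R'])
for P in [(550,84,63.4),(550,84,68),(546,117,70)]:
    print(P,cv2.projectPoints(np.array([P],float),cv2.Rodrigues(R)[0],np.array(c['t'],float),np.array(c['mtx']),np.array(c['D']))[0].ravel())
print(np.round(world('scene',d,[(359,236),(359,238),(362,232),(355,238),(359,228),(361,255)])))
o=get_obs();print(o['ee_pos'],o['ft_force'],Rotation.from_rotvec(o['orientation']).as_matrix()[:,2])
im,d=shot('top'); cv2.imwrite('pics/t2.png',cv2.resize(cv2.cvtColor(im,cv2.COLOR_RGB2BGR)[170:300,200:370],None,fx=4,fy=4))
E
```

```text
(550, 84, 63.4) [358.06161583 255.25926069]
(550, 84, 68) [358.09720723 253.07645816]
(546, 117, 70) [376.57817168 247.65961837]
[[557.  83. 108.]
 [557.  83. 105.]
 [558.  88. 116.]
 [560.  76. 107.]
 [559.  82. 125.]
 [556.  87.  68.]]
[550.11251796  84.11523747  63.49374321] [0.61840048 0.67985554 0.15558462] [-1.30926876e-05 -7.47866437e-06 -1.00000000e+00]
```

View pics/t2.png

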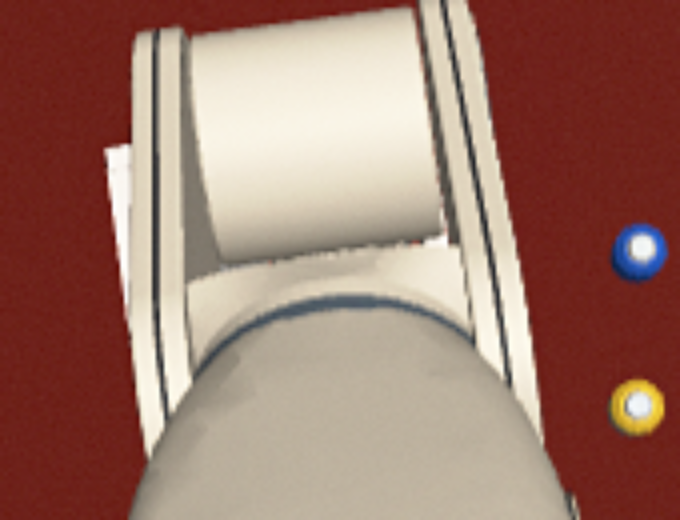

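```bash
python3 - <<'E'
from h import *
im,d=shot('scene')
ys,xs=np.mgrid[150:260,310:420];px=np.c_[xs.ravel(),ys.ravel()];w=world('scene',d,px)
k=(np.hypot(w[:,0]-550,w[:,1]-84)<110)&(w[:,2]>75)
w=w[k];px=px[k]
ax=np.array([.99,.142]);ay=np.array([-.142,.99]);q=w[:,:2]-[550,84]
u=q@ax;v=q@ay
for z in range(75,200,5):
    s=(w[:,2]>=z)&(w[:,2]<z+5)
    if s.sum()>3: print(z,s.sum(),'u',np.round(np.percentile(u[s],[2,98])),'v',np.round(np.percentile(v[s],[2,98])))
print(im[236,355:364].mean(0), im[245,355:364].mean(0))
from workcell import ctrl; print([a for a in dir(ctrl) if a[0]!='_'],ctrl.tcp_to_grasp, get_obs()['width'])
E
```

```text
95 6 u [-6.  7.] v [-12.   8.]
100 39 u [-7.  9.] v [-12.  10.]
105 44 u [-6.  8.] v [-12.  11.]
110 39 u [-6.  9.] v [-12.   8.]
115 51 u [-5.  8.] v [-12.  10.]
120 27 u [-6.  9.] v [-12.   8.]
125 25 u [-6. 10.] v [-13.  -4.]
130 19 u [-9. 11.] v [-12.  -6.]
135 25 u [-11.  11.] v [-13.  -8.]
140 23 u [-10.  12.] v [-13.  -8.]
145 21 u [-11.  13.] v [-12.  -8.]
150 28 u [-13.  27.] v [-12.  -8.]
155 20 u [-8. 13.] v [-13.  -9.]
160 5 u [-3.  9.] v [-13. -12.]
175 37 u [-76.  79.] v [-32.  24.]
180 158 u [-76.  80.] v [-34.  29.]
185 218 u [-75.  80.] v [-34.  29.]
190 248 u [-75.  80.] v [-34.  29.]
195 259 u [-76.  81.] v [-34.  26.]
[90.         62.77777778 66.        ] [ 81.         138.         217.66666667]
['Unreachable', 'tcp_to_grasp'] 18.700000000000003 0.49824245187828736
```

The images put the fingertip at z≈98, while the state says 63. I'll test whether this is a constant offset before going further.

```bash
cat >> h.py <<'E'
def tip():
    o=get_obs(); e=o['ee_pos']; im,d=shot('scene')
    c=cams.get_calibration('scene'); p=cv2.projectPoints(e.reshape(1,3),cv2.Rodrigues(np.array(c['R']))[0],np.array(c['t'],float),np.array(c['mtx']),np.array(c['D']))[0].ravel().astype(int)
    ys,xs=np.mgrid[max(p[1]-70,0):p[1]+10,p[0]-12:p[0]+13];px=np.c_[xs.ravel(),ys.ravel()];w=world('scene',d,px)
    k=np.hypot(w[:,0]-e[0],w[:,1]-e[1])<22; k&=w[:,2]>75
    w=w[k]; lo=np.percentile(w[:,2],2); s=w[w[:,2]<lo+25]
    print('t',o['t'],'ee',np.round(e,1),'tip z',round(lo,1),'tip xy',np.round(s[:,:2].mean(0),1))
E
python3 -c "from h import *;tip()"; python3 -m creep '[0,0,0.04,0,0,0,0.04,0,0,0,0.04,0]'|sed -n '2p;4p'; python3 -c "from h import *;tip()"
```

```text
t 5.45 ee [550.1  84.1  63.5] tip z 100.2 tip xy [556.2  81.2]
ee_pos: [551.8, 84.3, 105.3]
ft_force: [0.4, 0.2, -0.7]
t 5.75 ee [551.8  84.3 105.3] tip z 142.4 tip xy [557.3  81.4]
```

Constant +36 mm z offset (true tip = state z + ~36), and xy agrees. I'll descend accordingly and let touch give the exact figure.

```bash
python3 -m creep '[0,0,-0.04,0,0,0,-0.065,0,0,0,-0.065,0,0,0,-0.066,0]'|sed -n '2p;4p'; python3 -m creep '[0,0,-0.0005,0,0,0,-0.001,0,0,0,-0.001,0]'|sed -n '2p;4p';python3 -m creep '[0,0,-0.0005,0,0,0,-0.001,0,0,0,-0.001,0]'|sed -n '2p;4p'
```

```text
ee_pos: [548.8, 83.9, 36.3]
ft_force: [0.3, 0.1, 0.1]
ee_pos: [550.7, 84.2, 37.5]
ft_force: [-1.4, 0.3, 0.2]
ee_pos: [550.3, 84.1, 35.9]
ft_force: [0.1, -0.6, 0.3]
```

```bash
python3 -m creep '[0,0,-0.0005,0,0,0,-0.001,0,0,0,-0.001,0]'|sed -n '2p;4p';python3 -m creep '[0,0,-0.0005,0,0,0,-0.0005,0]'|sed -n '2p;4p'
```

```text
ee_pos: [550.1, 84.1, 34.5]
ft_force: [-0.1, 0.4, -1.1]
ee_pos: [550.1, 84.1, 33.9]
ft_force: [0.6, 0.5, -1.0]
```

```bash
python3 -m creep '[0,0,-0.0005,0,0,0,-0.0005,0]'|sed -n '2p;4p'
```

```text
ee_pos: [550.1, 84.1, 33.5]
ft_force: [-1.4, 0.3, 2.5]
```

```bash
python3 -m creep '[0,0,-0.0003,0,0,0,-0.0003,0]'|sed -n '2p;4p'; python3 -m creep '[0,0,-0.0003,0,0,0,-0.0003,0]'|sed -n '2p;4p'
```

```text
ee_pos: [550.1, 84.1, 33.3]
ft_force: [-0.5, -0.4, 3.5]
ee_pos: [550.2, 84.1, 33.1]
ft_force: [-1.8, 0.4, 4.7]
```

```bash
python3 -m creep '[0,0,-0.0003,0,0,0,-0.0005,0]'|sed -n '2p;4p'; python3 -m creep '[-0.0003,0.002,0,0,-0.0006,0.004,0,0,-0.0009,0.006,0,0]'|sed -n '2p;4p'
```

```text
ee_pos: [550.1, 84.1, 32.8]
ft_force: [-2.4, -0.3, 7.7]
ee_pos: [549.9, 89.3, 33.0]
ft_force: [0.4, -5.1, 7.0]
```

```bash
python3 -m creep '[-0.0003,0.002,0,0,-0.0006,0.004,0,0]'|sed -n '2p;4p'
```

```text
ee_pos: [549.6, 93.5, 33.0]
ft_force: [0.8, -3.5, 6.2]
```

```bash
cat >> h.py <<'E'
C=np.array([545.99,116.88]);AX=np.array([.99,.142]);AY=np.array([-.142,.99])
def lid(n='scene'):
    im,d=shot(n); b=cv2.cvtColor(im,cv2.COLOR_RGB2HSV);m=(b[...,0]>100)&(b[...,0]<120)&(b[...,1]>110)&(b[...,2]>110)
    ys,xs=np.nonzero(m);p=atz(n,np.c_[xs,ys],68)[:,:2]-C;u=p@AX;v=p@AY
    k=(abs(u)<62)&(abs(v)<74);u,v=u[k],v[k]
    r=[(v[(u>a)&(u<a+10)].min(),v[(u>a)&(u<a+10)].max()) for a in(20,30,40)]
    r=np.median(r,0);o=get_obs();e=(o['ee_pos'][:2]-C)@np.c_[AX,AY]
    print('lid edges v',np.round(r,1),'open',round(r.mean()+36,1),'finger uv',np.round(e,1),np.round(o['ft_force'],1))
E
python3 -c "from h import *;lid()"; python3 -m creep '[0,0,-0.0003,0,0,0,-0.0003,0]'|sed -n '2p;4p';python3 -m creep '[-0.0003,0.002,0,0,-0.0006,0.004,0,0,-0.0009,0.006,0,0]'|sed -n '2p;4p';python3 -c "from h import *;lid()"
```

```text
lid edges v [-64.3   6.8] open 7.2 finger uv [  0.3 -23.3] [ 1.1 -3.9  5.2]
ee_pos: [549.6, 93.8, 32.8]
ft_force: [0.0, -2.5, 7.0]
ee_pos: [548.9, 99.4, 32.8]
ft_force: [-0.1, -5.2, 6.2]
lid edges v [-61.4   9.4] open 10.0 finger uv [  0.5 -17.4] [ 0.7 -4.6  6.6]
```

```bash
python3 -m creep '[0,0,-0.0003,0,0,0,-0.0003,0]'|sed -n '2p;4p';python3 -m creep '[-0.0003,0.002,0,0,-0.0006,0.004,-0.0001,0,-0.0009,0.006,-0.0002,0]'|sed -n '2p;4p';python3 -c "from h import *;lid()"
```

```text
ee_pos: [548.9, 99.7, 32.6]
ft_force: [0.1, -3.8, 7.8]
ee_pos: [548.1, 105.3, 32.5]
ft_force: [1.0, -5.9, 9.2]
lid edges v [-56.   14.8] open 15.4 finger uv [  0.5 -11.5] [ 1.1 -5.7  7.7]
```

```bash
python3 -m creep '[-0.0003,0.002,-0.0002,0,-0.0006,0.004,-0.0002,0,-0.0009,0.006,-0.0002,0,-0.0011,0.008,-0.0002,0,-0.0014,0.01,-0.0002,0,-0.0017,0.012,-0.0002,0]'|sed -n '2p;4p';python3 -c "from h import *;lid()"
```

```text
ee_pos: [546.4, 117.4, 32.3]
ft_force: [0.0, -5.5, 8.8]
lid edges v [-44.2  27. ] open 27.4 finger uv [0.5 0.7] [-0.1 -5.1  8.1]
```

```bash
python3 -m creep '[-0.0003,0.002,-0.0001,0,-0.0006,0.004,-0.0001,0,-0.0009,0.006,-0.0001,0,-0.0011,0.008,-0.0001,0,-0.0014,0.01,-0.0001,0,-0.0017,0.012,-0.0001,0,-0.002,0.014,-0.0001,0,-0.0023,0.016,-0.0001,0,-0.0026,0.018,-0.0001,0,-0.0028,0.02,-0.0001,0]'|sed -n '2p;4p';python3 -c "from h import *;lid()"
```

```text
ee_pos: [543.5, 137.4, 32.1]
ft_force: [-0.7, -6.5, 8.1]
lid edges v [-24.   46.9] open 47.5 finger uv [ 0.5 20.9] [ 0.6 -4.3  7.6]
```

```bash
python3 -m creep '[-0.0003,0.002,-0.0001,0,-0.0006,0.004,-0.0001,0,-0.0009,0.006,-0.0001,0,-0.0011,0.008,-0.0001,0,-0.0014,0.01,-0.0001,0,-0.0017,0.012,-0.0001,0,-0.002,0.014,-0.0001,0,-0.0023,0.016,-0.0001,0,-0.0026,0.018,-0.0001,0,-0.0028,0.02,-0.0001,0]'|sed -n '2p;4p';python3 -c "from h import *;lid()"
```

```text
ee_pos: [540.6, 157.4, 31.9]
ft_force: [0.5, -6.6, 6.9]
lid edges v [-3.7 66.8] open 67.6 finger uv [ 0.4 41.1] [ 0.7 -4.9  7.9]
```

```bash
python3 -m creep '[-0.0003,0.002,-0.0002,0,-0.0006,0.004,-0.0002,0,-0.0009,0.006,-0.0002,0,-0.0011,0.008,-0.0002,0]'|sed -n '2p;4p';python3 -c "from h import *;lid()"; python3 -m creep '[0,0,0.03,0,0,0,0.06,0,0,0,0.07,0,0,0,0.07,0]' 0.55;python3 -c "from h import *;lid();tip()"
```

```text
ee_pos: [539.6, 165.4, 31.8]
ft_force: [1.0, -5.6, 7.5]
lid edges v [ 0.4 71.2] open 71.8 finger uv [ 0.6 49.2] [-0.3 -4.8  8. ]
t: 12.15
ee_pos: [540.5, 166.7, 103.5]
orientation: [2.065, 2.364, 0.007]
ft_force: [1.2, 0.3, 0.2]
width: 23.7
grasp_force: 0.0
lid edges v [ 0.8 71.2] open 72.0 finger uv [ 0.3 49.9] [ 0.  -0.6 -1.4]
t 12.2 ee [539.2 166.3 101.8] tip z 137.7 tip xy [539.5 162.9]
```

```bash
python3 -m creep '[-0.065,-0.232,-0.02,0,-0.065,-0.232,-0.02,0,-0.065,-0.232,-0.02,0,-0.065,-0.232,-0.02,0,-0.065,-0.232,-0.02,0,-0.065,-0.232,-0.02,0,-0.065,-0.232,-0.02,0,-0.065,-0.232,-0.02,0,-0.065,-0.232,-0.02,0]' 0.55
python3 - <<'E'
from h import *
im,d=shot('scene');b=cv2.cvtColor(im,cv2.COLOR_RGB2HSV).astype(int)
m=(b[...,0]>18)&(b[...,0]<32)&(b[...,1]>120)&(b[...,2]>110);m[:245]=0;m[285:]=0;m[:,:250]=0;m[:,285:]=0
ys,xs=np.nonzero(m);print(len(xs),xs.mean(),ys.mean())
# scene model: centroid of front-visible ring ~ z 33
print(atz('scene',[((xs.min()+xs.max())/2,ys.mean())],33.5))
w=world('scene',d,np.c_[xs,ys]);print(w.mean(0))
cv2.imwrite('pics/s3.png',cv2.resize(cv2.cvtColor(im,cv2.COLOR_RGB2BGR)[150:310,190:350],None,fx=3.6,fy=3.6))
c=cams.get_calibration('scene');e=get_obs()['ee_pos'];print(e, cv2.projectPoints(np.array([[e[0],e[1],e[2]+36],[474,-65.5,42]]),cv2.Rodrigues(np.array(c['R']))[0],np.array(c['t'],float),np.array(c['mtx']),np.array(c['D']))[0].reshape(-1,2))
E
```

```text
t: 13.0
ee_pos: [472.8, -65.6, 80.0]
orientation: [-2.066, -2.364, 0.001]
ft_force: [1.2, 0.2, -0.2]
width: 48.3
grasp_force: 0.0
103 265.7378640776699 258.5728155339806
[[482.98008442 -64.23272241  33.5       ]]
[484.07723803 -63.88186942  34.29756167]
[473.21212464 -65.11005134  80.26545353] [[259.85089627 216.36869608]
 [263.66702915 251.76697268]]
```

View pics/s3.png

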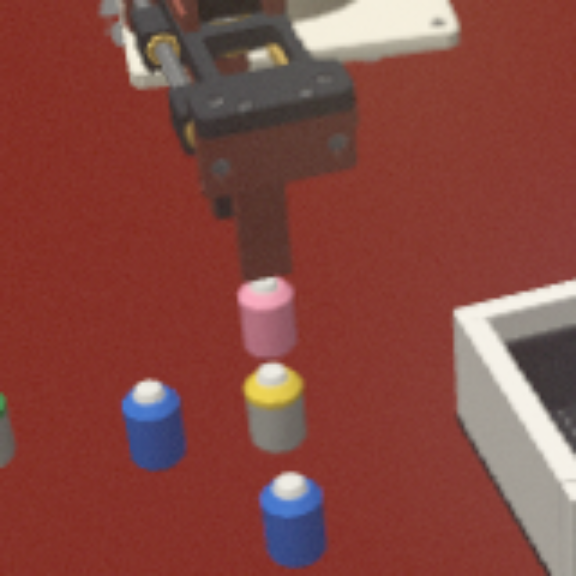

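```bash
python3 -m creep '[0.003,0.0015,-0.035,0,0.003,0.0015,-0.06,0,0.003,0.0015,-0.08,0,0.003,0.0015,-0.1,0,0.003,0.0015,-0.106,0,0.003,0.0015,-0.106,0]'; python3 -m creep '[0,0,-0.002,0,0,0,-0.004,0,0,0,-0.004,0]'|sed -n '2p;4p'
```

```text
t: 13.55
ee_pos: [475.4, -63.0, -26.5]
orientation: [-2.062, -2.366, 0.003]
ft_force: [0.2, -0.4, 0.6]
width: 48.4
grasp_force: 0.0
ee_pos: [477.2, -64.3, -28.3]
ft_force: [-0.8, 0.1, -0.3]
```

```bash
python3 -m creep '[0,0,0,0,0,0,0,0,0,0,0,0,0,0,0,0,0,0,0,0,0,0,0,0]' 0.2
```

```text
t: 14.3
ee_pos: [476.8, -64.5, -28.6]
orientation: [2.066, 2.366, 0.001]
ft_force: [-0.8, -0.2, 6.4]
width: 27.3
grasp_force: 30.0
```

```bash
python3 -m creep '[0,0,0,0,0,0,0,0,0,0,0,0]' 0.5|tail -4; python3 -m creep '[0,0,-0.002,0,0,0,-0.004,0,0,0,-0.004,0]'|sed -n '2p;4p'
```

```text
orientation: [-2.066, -2.366, 0.0]
ft_force: [-0.3, -0.0, 0.1]
width: 42.5
grasp_force: 0.0
ee_pos: [476.0, -64.3, -33.5]
ft_force: [-0.6, -0.3, -0.7]
```

```bash
python3 -m creep '[0,0,0,0,0,0,0,0,0,0,0,0,0,0,0,0,0,0,0,0,0,0,0,0]' 0.2;  python3 - <<'E'
from h import *
im,d=shot('scene')
cv2.imwrite('pics/s4.png',cv2.resize(cv2.cvtColor(im,cv2.COLOR_RGB2BGR)[190:310,200:340],None,fx=4.5,fy=4.5))
E
```

```text
t: 15.3
ee_pos: [476.3, -64.4, -33.0]
orientation: [-2.066, -2.366, 0.0]
ft_force: [-0.0, -0.7, -2.3]
width: 27.5
grasp_force: 30.0
```

View pics/s4.png

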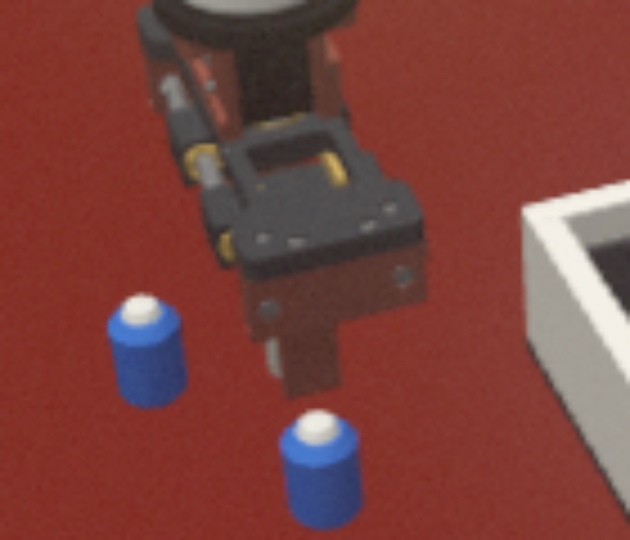

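```bash
python3 -m creep '[0,0,0.02,0,0,0,0.06,0,0,0,0.1,0,0,0,0.11,0]'; python3 -m creep '[0.075,0.146,0,0,0.075,0.146,0,0,0.075,0.146,0,0,0.075,0.146,0,0,0.075,0.146,0,0,0.075,0.146,0,0,0.075,0.146,0,0]'; python3 - <<'E'
from h import *
lid()
im,d=shot('scene')
cv2.imwrite('pics/s5.png',cv2.resize(cv2.cvtColor(im,cv2.COLOR_RGB2BGR)[140:340,220:470],None,fx=3,fy=3))
E
```

```text
t: 15.68
ee_pos: [479.2, -64.8, 81.5]
orientation: [2.063, 2.362, 0.005]
ft_force: [1.6, 0.1, -0.9]
width: 27.5
grasp_force: 30.0
t: 16.27
ee_pos: [550.3, 81.5, 76.2]
orientation: [-2.065, -2.366, 0.003]
ft_force: [0.1, 0.1, -1.4]
width: 27.6
grasp_force: 30.0
lid edges v [ 0.8 71.2] open 72.0 finger uv [ -1.  -36.2] [-0.2  0.4 -1.4]
```

View pics/s5.png

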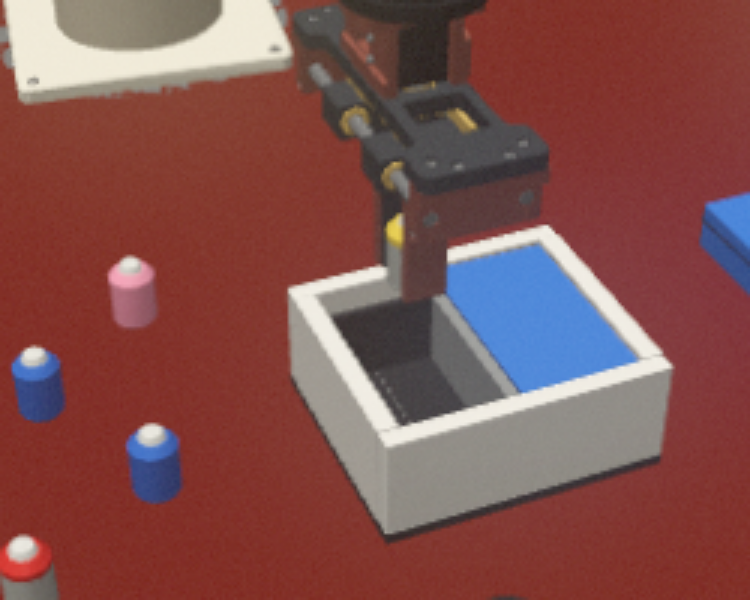

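```bash
python3 -m creep '[0,0,-0.03,0,0,0,-0.06,0,0,0,-0.085,0,0,0,-0.098,0,0,0,-0.1,0,0,0,-0.1,0,0,0,-0.1,0]'; python3 -m creep '[0,0,-0.001,0,0,0,-0.002,0,0,0,-0.002,0]'|sed -n '2p;4p'; python3 -m creep '[0,0,-0.0005,0,0,0,-0.001,0,0,0,-0.001,0]'|sed -n '2p;4p'
```

```text
t: 16.95
ee_pos: [552.2, 81.3, -22.0]
orientation: [2.067, 2.365, 0.001]
ft_force: [0.4, 0.4, -1.8]
width: 27.5
grasp_force: 30.0
ee_pos: [552.1, 81.7, -24.1]
ft_force: [0.2, 0.1, -2.9]
ee_pos: [551.5, 81.7, -25.9]
ft_force: [0.3, 1.0, -1.3]
```

```bash
python3 -m creep '[0,0,-0.0005,0,0,0,-0.001,0,0,0,-0.001,0]'|sed -n '2p;4p'
```

```text
ee_pos: [551.4, 81.6, -27.0]
ft_force: [-0.1, -0.0, -1.5]
```

```bash
python3 -m creep '[0,0,-0.0005,0,0,0,-0.0005,0]'|sed -n '2p;4p'
```

```text
ee_pos: [551.4, 81.6, -27.1]
ft_force: [-2.3, 0.4, 4.7]
```

Standing on the floor. Release and lift.

```bash
python3 -m creep '[0,0,0,0,0,0,0,0,0,0,0,0,0,0,0,0]' 0.5|tail -3; python3 -m creep '[0,0,0.02,0,0,0,0.05,0,0,0,0.09,0,0,0,0.125,0,0,0,0.125,0]'; python3 -m creep '[-0.011,0.077,0,0,-0.011,0.077,0,0,-0.011,0.077,0,0,-0.011,0.077,0,0,-0.011,0.077,0,0,-0.011,0.077,0,0]' 0; python3 - <<'E'
from h import *
lid()
im,d=shot('scene')
cv2.imwrite('pics/s6.png',cv2.resize(cv2.cvtColor(im,cv2.COLOR_RGB2BGR)[140:340,220:470],None,fx=3,fy=3))
E
```

```text
ft_force: [0.5, 0.1, 0.1]
width: 43.5
grasp_force: 0.0
t: 18.62
ee_pos: [555.9, 82.2, 103.9]
orientation: [2.062, 2.361, 0.012]
ft_force: [1.9, 0.4, 0.1]
width: 43.4
grasp_force: 0.0
t: 19.12
ee_pos: [540.2, 157.7, 97.1]
orientation: [-2.067, -2.365, 0.001]
ft_force: [0.3, 0.2, 0.1]
width: 7.5
grasp_force: 0.0
lid edges v [ 0.8 71.2] open 72.0 finger uv [ 0.2 41.1] [-0.1 -0.4 -0.5]
```

View pics/s6.png

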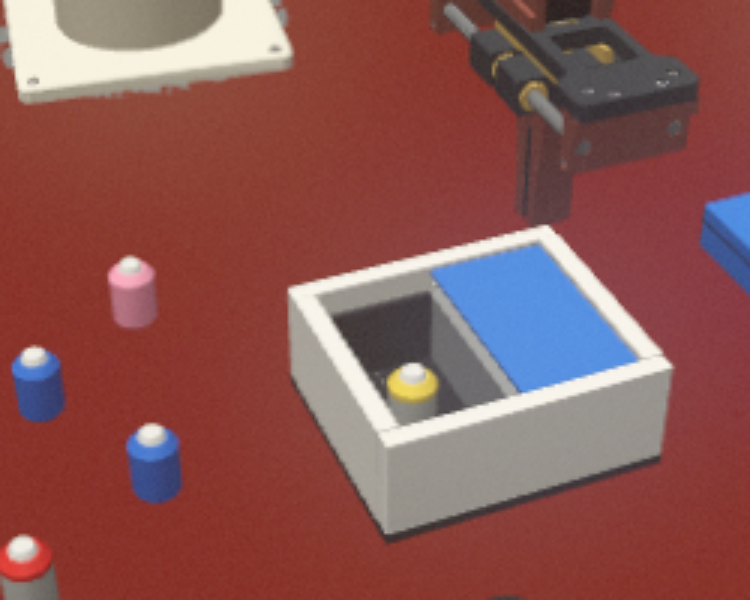

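The objective stands upright in the well, at (413,385) in the crop, with the lid open. Now press and drag the lid back.

```bash
python3 -m creep '[0,0,-0.035,0,0,0,-0.055,0,0,0,-0.0615,0,0,0,-0.0615,0,0,0,-0.0615,0,0,0,-0.0615,0]'|sed -n '2p;4p'; python3 -m creep '[0,0,-0.0005,0,0,0,-0.001,0,0,0,-0.001,0]'|sed -n '2p;4p'; python3 -m creep '[0,0,-0.0005,0,0,0,-0.0005,0]'|sed -n '2p;4p'
```

```text
ee_pos: [541.4, 158.6, 37.1]
ft_force: [-0.1, -0.4, -0.2]
ee_pos: [540.9, 158.7, 35.7]
ft_force: [0.4, 0.6, 0.3]
ee_pos: [540.5, 158.7, 34.7]
ft_force: [0.8, -0.6, 0.1]
```

```bash
python3 -m creep '[0,0,-0.0005,0,0,0,-0.001,0,0,0,-0.001,0]'|sed -n '2p;4p'; python3 -m creep '[0,0,-0.0004,0,0,0,-0.0004,0]'|sed -n '2p;4p'; python3 -m creep '[0,0,-0.0003,0,0,0,-0.0003,0]'|sed -n '2p;4p'
```

```text
ee_pos: [540.3, 158.6, 33.4]
ft_force: [-0.0, -0.7, 0.5]
ee_pos: [540.3, 158.6, 33.0]
ft_force: [-0.5, -0.4, -0.7]
ee_pos: [540.4, 158.6, 32.7]
ft_force: [0.1, 0.3, 0.7]
```

```bash
python3 -m creep '[0,0,-0.0005,0,0,0,-0.0005,0]'|sed -n '2p;4p'; python3 -m creep '[0,0,-0.0004,0,0,0,-0.0004,0]'|sed -n '2p;4p'
```

```text
ee_pos: [540.5, 158.6, 32.4]
ft_force: [-0.5, 0.4, 1.9]
ee_pos: [540.5, 158.6, 32.2]
ft_force: [-1.2, -1.1, 4.2]
```

```bash
python3 -m creep '[0,0,-0.0002,0,0,0,-0.0002,0]'|sed -n '2p;4p'
```

```text
ee_pos: [540.5, 158.6, 32.0]
ft_force: [-1.3, -0.1, 6.2]
```

```bash
python3 -m creep '[0,0,-0.0004,0,0,0,-0.0005,0]'|sed -n '2p;4p'; python3 -m creep '[0.0003,-0.002,0,0,0.0006,-0.004,0,0,0.0009,-0.006,0,0]'|sed -n '2p;4p';python3 -c "from h import *;lid()"
```

```text
ee_pos: [540.5, 158.6, 31.7]
ft_force: [-2.5, -0.6, 9.0]
ee_pos: [542.0, 153.7, 31.9]
ft_force: [-2.3, 4.9, 8.2]
lid edges v [-0.7 69.7] open 70.5 finger uv [ 1.3 36.7] [-1.9  5.1  6.3]
```

```bash
python3 -m creep '[0.0003,-0.002,-0.0003,0,0.0006,-0.004,-0.0003,0,0.0009,-0.006,-0.0003,0,0.0011,-0.008,-0.0003,0]'|sed -n '2p;4p';python3 -c "from h import *;lid()"
```

```text
ee_pos: [543.2, 145.9, 31.8]
ft_force: [-1.2, 6.7, 8.7]
lid edges v [-7.8 63.4] open 63.8 finger uv [ 1.4 28.8] [-2.1  4.5  9.2]
```

Tracking well now (6.7 mm for a 7.9 mm move at ~9 N).

```bash
python3 -m creep '[0.0003,-0.002,0,0,0.0006,-0.004,0,0,0.0009,-0.006,0,0,0.0011,-0.008,0,0,0.0014,-0.01,0,0,0.0017,-0.012,0,0,0.002,-0.014,0.0001,0,0.0023,-0.016,0.0001,0,0.0026,-0.018,0.0001,0,0.0028,-0.02,0.0001,0]'|sed -n '2p;4p';python3 -c "from h import *;lid()"
```

```text
ee_pos: [546.1, 125.9, 32.0]
ft_force: [-2.6, 7.2, 9.8]
lid edges v [-27.6  43.4] open 43.9 finger uv [1.4 8.6] [-3.5  5.6 10. ]
```

```bash
python3 -m creep '[0.0002,-0.002,0,0,0.0004,-0.004,0,0,0.0007,-0.006,0.0001,0,0.001,-0.008,0.0001,0,0.0013,-0.01,0.0001,0,0.0016,-0.012,0.0001,0,0.0019,-0.014,0.0002,0,0.0022,-0.016,0.0002,0,0.0025,-0.018,0.0002,0,0.0027,-0.02,0.0002,0]'|sed -n '2p;4p';python3 -c "from h import *;lid()"
```

```text
ee_pos: [549.0, 105.8, 32.3]
ft_force: [-1.7, 7.0, 9.3]
lid edges v [-46.7  23.2] open 24.3 finger uv [  1.4 -11.7] [-1.6  5.7  9. ]
```

```bash
python3 -m creep '[0.0002,-0.002,0,0,0.0004,-0.004,0,0,0.0007,-0.006,0.0001,0,0.001,-0.008,0.0001,0,0.0013,-0.01,0.0001,0,0.0016,-0.012,0.0001,0,0.0019,-0.014,0.0002,0,0.0022,-0.016,0.0002,0,0.0025,-0.018,0.0002,0,0.0027,-0.02,0.0002,0]'|sed -n '2p;4p';python3 -c "from h import *;lid()"
```

```text
ee_pos: [551.9, 85.8, 32.5]
ft_force: [-1.4, 6.5, 10.3]
lid edges v [-67.7   3. ] open 3.7 finger uv [  1.4 -31.9] [-1.7  3.1 10.7]
```

```bash
python3 -m creep '[0.0003,-0.002,0,0,0.0006,-0.004,0,0,0.0009,-0.006,0.0001,0,0.0011,-0.008,0.0001,0]'|sed -n '2p;4p';python3 -c "from h import *;lid()"
```

```text
ee_pos: [553.0, 78.0, 32.6]
ft_force: [-2.0, 7.3, 10.1]
lid edges v [-68.7  -0.7] open 1.3 finger uv [  1.4 -39.7] [-1.7  6.  10.1]
```

```bash
python3 -m creep '[0.0003,-0.002,0,0,0.0005,-0.004,0,0,0.0005,-0.004,0,0]'|sed -n '2p;4p';python3 -c "from h import *;lid()";python3 -m creep '[0,0,0.03,0,0,0,0.07,0,0,0,0.1,0,0,0,0.12,0,-0.1,-0.15,0.12,0,-0.15,-0.25,0.12,0,-0.15,-0.25,0.12,0,-0.15,-0.25,0.12,0,-0.15,-0.25,0.12,0,-0.15,-0.25,0.12,0]'; python3 - <<'E'
from h import *
lid()
lid('top')
im,d=shot('scene')
cv2.imwrite('pics/s7.png',cv2.cvtColor(im,cv2.COLOR_RGB2BGR))
E
```

```text
ee_pos: [553.5, 73.8, 32.6]
ft_force: [-1.1, 7.6, 9.8]
lid edges v [-68.7  -0.7] open 1.3 finger uv [  1.4 -43.7] [-2.4  5.8 10.5]
t: 26.23
ee_pos: [422.1, -142.8, 151.5]
orientation: [2.065, 2.367, 0.0]
ft_force: [0.5, -0.2, -0.2]
width: 0.2
grasp_force: 0.0
lid edges v [-68.7   0. ] open 1.7 finger uv [-163.8 -243.6] [-1.8 -2.4  0. ]
lid edges v [-71.2  -0.7] open 0.0 finger uv [-161.6 -241.7] [-0.  -0.5  0.7]
```

View pics/s7.png

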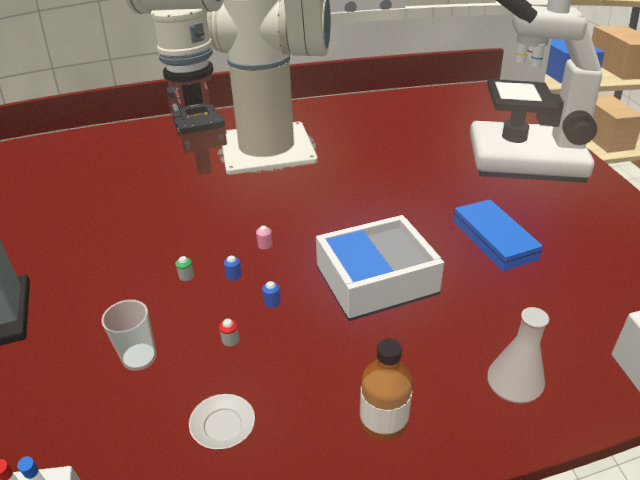

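The lid is fully shut (0.0 mm open from the top camera) at about (358,256), the bystanders are where they were, and the arm is clear.

```bash
python3 -c "from workcell import ticket;print(ticket.close_job())"
```

```text
the job is handed in; nothing more can be done
None
```

I opened the lid fully, stood the yellow-ringed objective upright in the well, slid the lid fully shut (0.0 mm open by the top camera, highest press reading about 11 N), and handed in at about 26 s; the state's z read about 36 mm below the true fingertip height, which I corrected from the images and by touch.

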